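# Switch the finial feeder to its other tray

### The arm

A 6-joint arm with a two-finger parallel gripper is mounted at the origin on the work surface. World frame = base frame: x ahead of the robot, y to its left, z up, the work surface at z = 0. Lengths are in m, angles in rad, forces in N, time in s.
With the tool pointing down it reaches from about 0.15 to 0.775 m from the base axis. Payload 6.1 kg.
Tool frame: the origin (TCP) lies midway between the tips of the shut fingers; the grasp point (between the pads) lies 19 mm behind it; z points along the fingers, x is the direction in which the jaws open and shut, and the axes are right-handed (so a half turn about z gives the same grasp; the last joint's range is limited). The gripper opens to 85 mm and grips with 20 to 120 N. Pads are 22 mm wide; open, the fingers measure 114 mm over their backs; the gripper's body (76 mm by 85 mm) begins 54 mm behind the grasp point. The pads swing forward as they close: fully open they stand 13 mm farther back than shut.
Start: joints at [-1.329, 0.126, -0.04, 1.405, 0, 1.571], TCP at [0.126, -0.51, 0.231] pointing down, gripper open.
Joint ranges: [-2.72, 2.72], [-0.95, 1.95], [-1.27, 1.35], [-1.78, 2.02], [-1.46, 1.47], [-3.14, 3.14]. Speed limits (rad/s): [2.39, 2.39, 3.01, 3.14, 3.14, 3.14].

### API

Orientations are given as [roll, pitch, yaw] about the fixed x, y, z axes, in that order (R = Rz(yaw) Ry(pitch) Rx(roll)).
In Python, from bench import bot, grab_frame, order, nets gives the robot as it stands.
- The arm moves only by the shell command python3 -m crank 'ROWS'. ROWS is JSON, a list that holds one entry, the list of rows, each a list of 5 numbers: the shift along the tool's x, y, z in m, then the turn about the tool's z in rad, then the closure in counts, from 0 (fully open) to 255 (shut). A call has 1 to 12 rows; each row is the pose to reach, as a shift and turn from the pose measured when the call began, along the tool's axes at that moment; what a row does not reach only later rows make up. A row lasts 1/8 s, in which the tool goes at most 62.5 mm and 10.7 degrees, less where a joint would pass 70% of its speed; a pose out of reach is approached as far as the arm can. A call with a gripper value outside its range is refused whole. The fingers move at their own pace and stop on an object; the grip force is fixed at half the most. Time passes only in rows, so rows that repeat a pose let the fingers close. It gives the time, the measured TCP pose, the force and the opening at its end, in the units of the state.
- bot.sense(): the state, without advancing time (a new reading comes with each control period).
- grab_frame(name): name is "scene" or "top"; returns a dict with "img" (480x640x3 uint8, red, green, blue), "fx", "fy", "cx", "cy" (pixels), "R" (3x3) and "t" (3): a world point X has camera coordinates R X + t. Camera axes: x right, y down, z forward; pixel columns grow to the right and rows downward; lengths in m; the calibration is good to about 2 mm. A picture is of the moment at which its call begins. There is no depth.
- order.job_done(): hands the job in, once; it reports no verdict.
Trained networks look in the newest picture that a camera, given by its name, has taken for a name from the list of things; names that differ only in an ending like _2 or _b are one class to them, and where a whole thing is asked for, a point or a joint stands for the part that bears it (a point fixed in the world has none). Each returns a list of dicts, best first, with "score" (0 to 1); they miss things now and then, are a little off and sometimes report something else, mostly with a low value. They report only what shows in the picture. A call takes as long as a camera call.
- nets.regions_of(camera, target): "pixels" (480x640 bool, what is visible of it) and "box" ([centre column, centre row, width, height] in pixels, round what is visible of it).
- nets.place_of(camera, target): "point" ([row, column] in pixels: a listed point, or the origin of a listed thing).
The state is a dict: "t": time; "joint_positions": joint angles; "joint_vel": joint speeds; "tau": joint torques, N m; "eef_pos": TCP position; "eef_rot": TCP orientation; "force": force on the tool from outside, world axes, zero at the start; "wrist_torque": the same for the moment, N m; "gripper_width": finger opening in m.
Only numpy, scipy, OpenCV 4.12 (cv2) and the standard library are available. Lean on these libraries where they do the work, as an engineer would, in place of code of your own. Each camera call takes 0.05 s, during which the arm holds its last target.

### The job

The finial feeder is set to fill one of its two trays: without touching the brass balls, press the raised yellow tab of the red seesaw gate down with a fingertip until the gate has rocked fully over to the other side. Then push the green handle of the feed stop sideways, away from the feed chute, as far as it goes, so that all three balls run down the other chute into its tray. Grasp nothing, and leave the jars, the scraper and the brush where they are.

Things in the scene. Friction and masses are not known exactly. Their poses are not given: they have to be found in the camera images.
- feeder: Bench-top ball-finial feeder, fixed. Origin on the table under the gate's pivot; x away from the robot towards the feed chute, y left, z up. Base board 100 x 520 mm, 12 mm thick. At each end of the gate a short chute (y 100 to 170 mm either side) leads down into a tray.
- feed_end (a point): Middle of the low end of the aluminium feed chute's floor, at feeder x = 24, y = 0, 122 mm above the table. The chute rises 18 mm from here to x = 174 mm; 44 mm wide over its walls, walls 22 mm high. It drops balls on the middle of the gate.
- left_tray (a point): Centre of the floor of the left (+y) blue tray, at feeder y = 212 mm, 16 mm above the table; 100 mm (x) by 85 mm (y), walls up to 57 mm above the table.
- right_tray (a point): The same for the right (-y) orange tray, at feeder y = -212 mm.
- gate (a joint): Tilt (rad) of the red seesaw gate, -0.22 to 0.22. Positive: left (+y) end up, balls run to the right (orange) tray; negative: left end low, balls run to the left (blue) tray. It starts at, or just falling to, either end stop. Top-heavy: let go, it falls to the nearer stop; about 1 N at a tab moves it.
- gate_pivot (a point): The gate's pivot, 100 mm above the table; axis along feeder x. The gate is a trough 196 mm long (y), 44 mm wide, its front wall (x = -20 mm) rising 32 mm above the pivot; a dark steel weight stands at its front middle, up to 64 mm above the pivot, 46 mm in front of it.
- left_tab (a point): Centre of the upper face of the gate's left yellow tab in front (-x side) of the gate: 46 mm (x, feeder x -22 to -68) by 40 mm (y), 4 mm thick, at x = -45, y = 78 mm from the pivot; about 119 mm above the table when this end is up, 85 mm when down. Only the base board lies under it.
- right_tab (a point): The same for the right yellow tab, at y = -78 mm.
- stop (a joint): Opening of the feed stop, a steel blade across the feed chute: 0 = shut (balls held back), 0.045 m = fully open; slides along feeder +y (left). Friction about 1.5 N; it stays where it is left. Balls pass when it is open more than about 0.033 m.
- stop_handle (a point): Point in the feed stop's green upright handle plate, 185 mm above the table: 26 mm (x) by 6 mm (y), top 206, foot 154 mm above the table, on a flat bar (10 mm wide, top at 155 mm) from the chute. Shut, it is at feeder x = 45, y = 84 mm, 59 mm clear of the chute's wall; push its chute-side (-y) face to +y.
- ball1: Brass ball finial no. 1 (1 is nearest the stop), 30 mm diameter, about 40 g, loose; origin at its centre. It starts in the feed chute behind the stop. Not to be touched.
- ball2: Brass ball finial no. 2 (1 is nearest the stop), 30 mm diameter, about 40 g, loose; origin at its centre. It starts in the feed chute behind the stop. Not to be touched.
- ball3: Brass ball finial no. 3 (1 is nearest the stop), 30 mm diameter, about 40 g, loose; origin at its centre. It starts in the feed chute behind the stop. Not to be touched.
- amber_jar_mid (a point): Bystander: amber paint jar, 68 mm diameter, 90 mm high, upright in front of the feeder (robot side); point half-way up.
- green_jar_mid (a point): Bystander: green paint jar, 56 mm diameter, 75 mm high, upright to the right of the feed chute; point half-way up.
- scraper: Bystander: scraper lying on the table in front of the left tray, 190 mm long along its x axis; origin on the table under its middle.
- brush: Bystander: brush lying on the table in front of the right tray, 200 mm long along its x axis; origin on the table under its middle.

How it is judged:
On the way, in this order (a step that is already met when the one before it is completed fails the run):
1. the gate is rocked fully over to the side it did not start on, with the stop still shut (distance of left_tab from where it was at the start of the episode above 0.019 m and (value of joint gate above 0.18 rad or value of joint gate below -0.18 rad) and value of joint stop below 0.012 m), for 0.2 s.
2. the feed stop is pushed fully open (value of joint stop above 0.038 m), for 0.2 s.
At the end, for the whole second after the job is handed in: The gate rests at the stop opposite to its start (tilt beyond 0.18 rad), the feed stop is open by more than 38 mm, and all three balls lie at rest (under 50 mm/s) in the tray on the gate's low side (distance of left_tab from where it was at the start of the episode above 0.019 m and (value of joint gate above 0.18 rad or value of joint gate below -0.18 rad) and value of joint stop above 0.038 m and ((value of joint gate below -0.18 rad and y of ball1 in the frame of feeder between 0.165 and 0.26 m and x of ball1 in the frame of feeder between -0.052 and 0.052 m and height (world z) of each of ball1, ball2, ball3 below 0.068 m and y of ball2 in the frame of feeder between 0.165 and 0.26 m and x of ball2 in the frame of feeder between -0.052 and 0.052 m and y of ball3 in the frame of feeder between 0.165 and 0.26 m and x of ball3 in the frame of feeder between -0.052 and 0.052 m) or (value of joint gate above 0.18 rad and y of ball1 in the frame of feeder between -0.26 and -0.165 m and x of ball1 in the frame of feeder between -0.052 and 0.052 m and height (world z) of each of ball1, ball2, ball3 below 0.068 m and y of ball2 in the frame of feeder between -0.26 and -0.165 m and x of ball2 in the frame of feeder between -0.052 and 0.052 m and y of ball3 in the frame of feeder between -0.26 and -0.165 m and x of ball3 in the frame of feeder between -0.052 and 0.052 m)) and linear speed of each of ball1, ball2, ball3 below 0.05 m/s); the robot touches nothing.
It fails at once if a brass ball is touched by the robot (contact force between any of the fingers, the arm and ball1 above 0.3 N or contact force between any of the fingers, the arm and ball2 above 0.3 N or contact force between any of the fingers, the arm and ball3 above 0.3 N).
It fails at once if a jar, the scraper or the brush is shifted or lifted (over 20 mm) (distance of any of amber_jar_mid, green_jar_mid, scraper, brush from where it was at the start of the episode above 0.02 m).
It fails at once if a jar is tipped (angle between any of amber_jar_mid, green_jar_mid's own z axis and vertical above 0.3 rad).
It also fails if it takes over 42 s, if anything falls off the work surface, if the arm or the gripper's body presses on something with over 40 N, if the wrist force passes 120 N, or if a joint passes its speed limit or range.

## Working session

There is one attempt and no reset: what is moved stays moved. The work goes in short steps, Python scripts to look and compute and a shell command to move; the robot and the scene stay as the last step left them, time stands still between calls to the robot, and variables do not carry over. Pictures are saved under pics/ and viewed, and the job is handed in when it is done.

```bash
ls; mkdir -p pics
python3 - <<'E'
from bench import bot, grab_frame, order, nets
import cv2
print(bot.sense())
for c in ("scene","top"):
    f=grab_frame(c); cv2.imwrite(f"pics/{c}0.png",f["img"][:,:,::-1]); print(c,f["fx"],f["cx"],f["cy"],f["R"],f["t"])
    for n in ["feed_end","left_tray","right_tray","gate_pivot","left_tab","right_tab","stop_handle","ball1","amber_jar_mid","green_jar_mid","scraper","brush","feeder"]:
        r=nets.place_of(c,n); print(n,[(x["point"],round(x["score"],2)) for x in r[:2]])
E
```

```text
pics
{'t': 0.0, 'joint_positions': array([-1.32898067e+00,  1.26389614e-01, -4.06288840e-02,  1.40539230e+00,
        2.34188188e-06,  1.57083308e+00]), 'joint_vel': array([-0.00124425,  0.00161396,  0.00056625, -0.00049527,  0.00067577,
        0.00020452]), 'tau': array([-1.03487835e-04, -4.35912108e+01,  3.52926278e+01,  1.71899510e-02,
       -3.46530442e-06, -7.24134885e-07]), 'eef_pos': array([ 0.12562132, -0.50932377,  0.23051387]), 'eef_rot': array([-3.14159037e+00,  1.61447534e-03, -1.32901743e+00]), 'force': array([-0.48469097,  0.65818334,  0.17630688]), 'wrist_torque': array([-0.03303159, -0.00642732, -0.02597967]), 'gripper_width': 0.08545012908125518}
scene 541.1284314759185 309.1944164800363 247.45797770366713 [[ 0.525412    0.85083083 -0.00539728]
 [ 0.7192279  -0.44751477 -0.5314525 ]
 [-0.45459153  0.27534964 -0.8470709 ]] [-0.3268208  -0.30782167  1.23480512]
feed_end [([291.6, 205.5], 0.84)]
left_tray [([239.0, 295.2], 0.57)]
right_tray [([393.7, 104.0], 0.66)]
gate_pivot [([288.9, 197.9], 0.71)]
left_tab [([240.4, 217.0], 0.93), ([327.2, 246.6], 0.7)]
right_tab [
[... 374 characters left out ...]
0.10427382 -0.99454195  0.00364482]
 [-0.97364714 -0.1028291  -0.20356183]
 [ 0.20282558  0.0176774  -0.97905531]] [-0.00139852  0.55922835  0.99664444]
feed_end [([259.5, 415.9], 0.95)]
left_tray [([295.2, 307.8], 0.77)]
right_tray [([269.6, 506.5], 0.81)]
gate_pivot [([274.7, 413.6], 0.72)]
left_tab [([301.5, 376.1], 0.69), ([247.9, 372.9], 0.27)]
right_tab [([292.6, 452.2], 0.94)]
stop_handle [([249.9, 373.9], 0.97)]
ball1 [([225.2, 408.6], 0.62), ([228.4, 457.9], 0.58)]
amber_jar_mid [([354.8, 421.7], 0.79)]
green_jar_mid [([226.5, 455.3], 0.59)]
scraper [([354.8, 321.3], 0.83)]
brush [([324.4, 515.4], 0.94), ([249.5, 372.8], 0.42)]
feeder [([281.3, 402.7], 0.73), ([295.8, 453.0], 0.38)]
```

View pics/scene0.png

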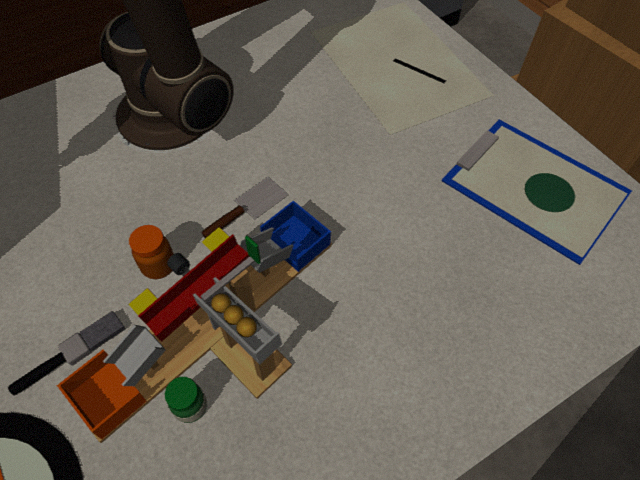

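View pics/top0.png

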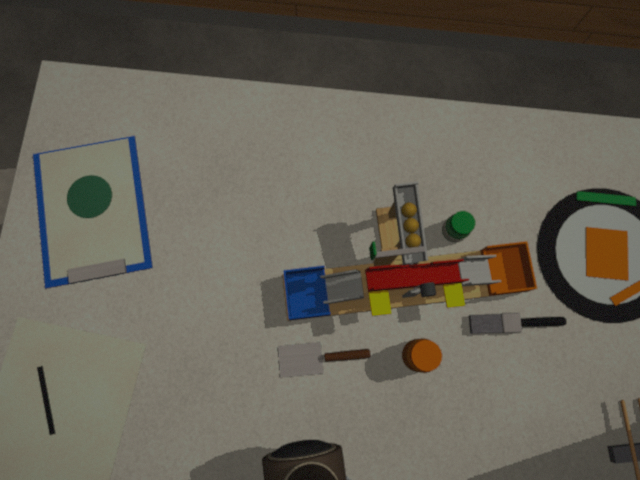

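Both pictures show the blue (left) tray, the red gate with its yellow tabs at top (379,303) and (454,295), and the green handle at top (375,250). I now fit the feeder pose and the gate tilt to these points.

```bash
cat > h.py <<'E'
import numpy as np
from scipy.optimize import least_squares
def proj(f,X):
    c=np.asarray(X)@np.array(f["R"]).T+f["t"]
    return np.stack([f["fx"]*c[...,0]/c[...,2]+f["cx"],f["fy"]*c[...,1]/c[...,2]+f["cy"]],-1)
def tab(s,t):
    y,z=.078*s,.002
    return [-.045,y*np.cos(t)-z*np.sin(t),.1+y*np.sin(t)+z*np.cos(t)]
def pts(t): return dict(feed_end=[.024,0,.122],left_tray=[0,.212,.016],right_tray=[0,-.212,.016],gate_pivot=[0,0,.1],left_tab=tab(1,t),right_tab=tab(-1,t),stop_handle=[.045,.084,.185])
def T(p,X):
    c,s=np.cos(p[2]),np.sin(p[2]); X=np.asarray(X)
    return np.array([c*X[0]-s*X[1]+p[0],s*X[0]+c*X[1]+p[1],X[2]])
def ray(f,u,v,z):
    d=np.array(f["R"]).T@np.array([(u-f["cx"])/f["fx"],(v-f["cy"])/f["fy"],1]); o=-np.array(f["R"]).T@f["t"]
    return o+d*(z-o[2])/d[2]
E
cat > fit.py <<'E'
from bench import grab_frame,nets
from h import *
import cv2,sys
tag=sys.argv[1]
obs=[];F={}
for c in ("scene","top"):
    F[c]=f=grab_frame(c)
    for n in pts(0):
        r=nets.place_of(c,n)
        if r: obs.append((c,n,r[0]["point"][::-1]))
for t in (.22,-.22):
    P=pts(t)
    g=lambda p:np.concatenate([proj(F[c],T(p,P[n]))-o for c,n,o in obs])
    s=least_squares(g,[.5,-.15,0],loss="soft_l1",f_scale=2)
    print(t,s.x,s.cost); 
    for (c,n,o),e in zip(obs,g(s.x).reshape(-1,2)): print(c,n,e.round(1))
    for n in P: print(n,T(s.x,P[n]).round(4))
    for c in F:
        im=cv2.resize(F[c]["img"][:,:,::-1],None,fx=1.25,fy=1.25).copy()
        Q=dict(P); Q.update({f"c{i}{j}":[i*.05,j*.26,.012] for i in(-1,1) for j in(-1,1)}); Q["ch"]=[.174,0,.14]
        for n in Q:
            q=proj(F[c],T(s.x,Q[n]))*1.25; cv2.circle(im,(int(q[0]),int(q[1])),3,(255,0,255),1)
        cv2.imwrite(f"pics/{tag}_{c}_{'p' if t>0 else 'n'}.png",im)
for n,z in (("amber_jar_mid",.045),("green_jar_mid",.0375),("scraper",0.005),("brush",0.01)):
    for c in F:
        r=nets.place_of(c,n)
        if r: print(n,c,ray(F[c],r[0]["point"][1],r[0]["point"][0],z).round(3))
E
python3 fit.py a
```

```text
0.22 [ 0.51049355 -0.14073055  0.22287042] 44.978128839147
scene feed_end [-1.3 -0.1]
scene left_tray [-2.  2.]
scene right_tray [2.  3.9]
scene gate_pivot [-1.1 -2.9]
scene left_tab [0.6 2.1]
scene right_tab [-1.7  1.4]
scene stop_handle [-2.   3.6]
top feed_end [-3.6  2.7]
top left_tray [-0.5 -1.1]
top right_tray [-2.4  1. ]
top gate_pivot [-2.6  2.1]
top left_tab [ 0.3 -0.1]
top right_tab [-1.4  0.9]
top stop_handle [-3.3 -1.7]
feed_end [ 0.5339 -0.1354  0.122 ]
left_tray [0.4636 0.066  0.016 ]
right_tray [ 0.5574 -0.3475  0.016 ]
gate_pivot [ 0.5105 -0.1407  0.1   ]
left_tab [ 0.4499 -0.0769  0.119 ]
right_tab [ 0.4835 -0.2253  0.0849]
stop_handle [ 0.5358 -0.0489  0.185 ]
-0.22 [ 0.51123708 -0.14121345  0.22739216] 95.61889584162542
scene feed_end [-1.3  0.3]
scene left_tray [-2.3  2.1]
scene right_tray [2.2 4.9]
scene gate_pivot [-1.2 -2.4]
scene left_tab [ 3.7 12.8]
scene right_tab [-7.  -7.7]
scene stop_handle [-2.1  3.8]
top feed_end [-3.4  2.3]
top left_tray [-0.2 -0.9]
top right_tray [-2.3  0.2]
top gate_pivot [-2.3  1.8]
top left_tab [-1.9  1.4]
top right_tab [ 3.3 -1.6]
top stop_handle [-3.1 -1.9]
feed_end [ 0.5346 -0.1358  0.122 ]
left_tray [0.4634 0.0653 0.016 ]
right_tray [ 0.559  -0.3478  0.016 ]
gate_pivot [ 0.5112 -0.1412  0.1   ]
left_tab [ 0.4501 -0.0768  0.0849]
right_tab [ 0.4845 -0.2251  0.119 ]
stop_handle [ 0.5361 -0.0492  0.185 ]
amber_jar_mid scene [ 0.356 -0.173  0.045]
amber_jar_mid top [ 0.358 -0.176  0.045]
green_jar_mid scene [ 0.635 -0.238  0.037]
green_jar_mid top [ 0.636 -0.238  0.038]
scraper scene [0.344 0.01  0.005]
scraper top [0.343 0.016 0.005]
brush scene [ 0.456 -0.374  0.01 ]
brush top [ 0.442 -0.375  0.01 ]
```

View pics/a_scene_p.png

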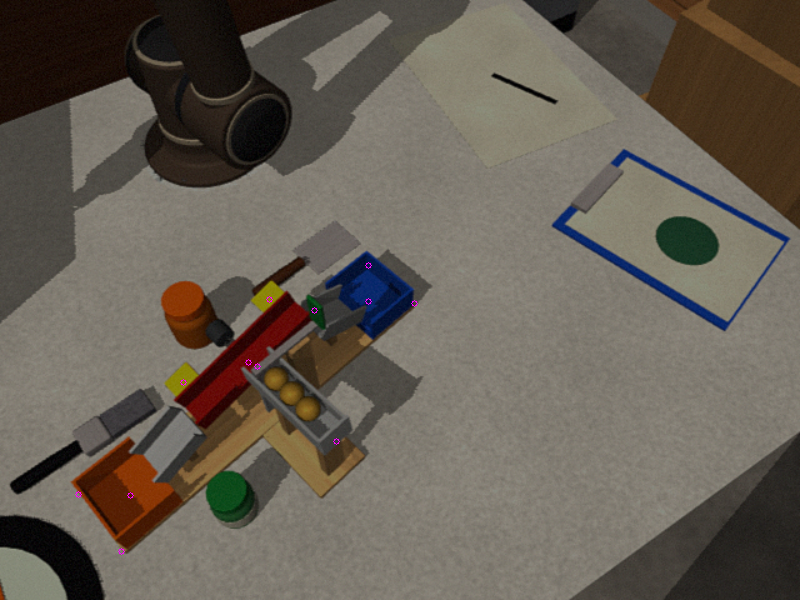

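View pics/a_top_p.png

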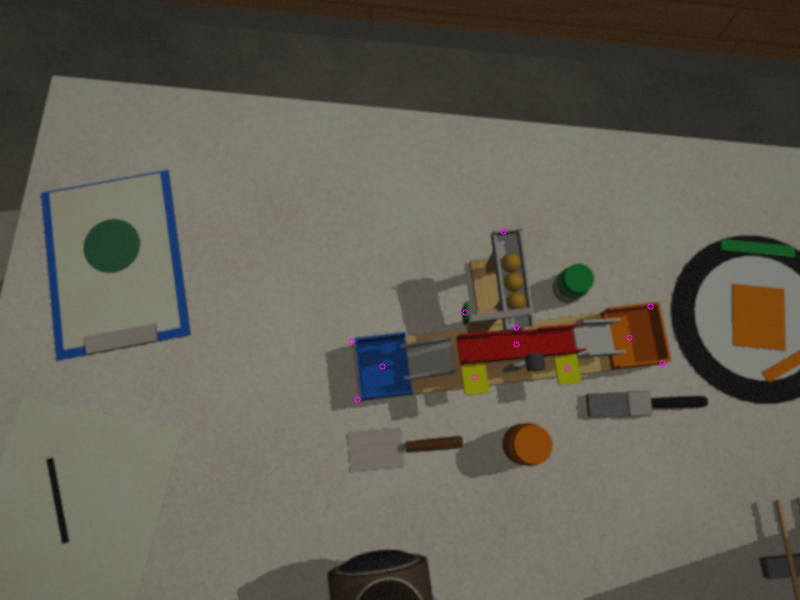

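```bash
cat > go.py <<'E'
from bench import bot
from h import *
from scipy.spatial.transform import Rotation as Ro
import sys
p=[.5108,-.1445,.2229]
s=bot.sense(); R=Ro.from_euler("xyz",s["eef_rot"]).as_matrix()
X=[float(a) for a in sys.argv[1:4]]
if X: 
    w=T(p,X); print("world",w,"shift",(R.T@(w-s["eef_pos"])).round(4), "turn", s["eef_rot"][2]-(p[2]-np.pi/2))
print(s["t"],s["eef_pos"].round(4),s["force"].round(2),s["joint_positions"].round(2))
E
python3 go.py -.047 .082 .165
```

```text
world [ 0.44683594 -0.0749184   0.165     ] shift [-0.3453 -0.4159  0.0663] turn 0.018913509619922664
2.6 [ 0.1257 -0.5097  0.2313] [ 0.21  0.37 -0.27] [-1.33  0.13 -0.04  1.41  0.    1.57]
```

```bash
python3 -m crank '[[[-0.03,-0.035,0,0,255],[-0.06,-0.07,0,0,255],[-0.09,-0.11,0,0,255],[-0.12,-0.15,0,0,255],[-0.16,-0.19,0,0,255],[-0.2,-0.24,0,0,255],[-0.24,-0.29,0,0,255],[-0.28,-0.335,0,0,255],[-0.31,-0.375,0,0,255],[-0.335,-0.405,0,0,255],[-0.345,-0.416,0,0,255],[-0.345,-0.416,0,0,255]]]'; python3 go.py -.047 .082 .165
python3 - <<'E'
from bench import *
import cv2
for c in("scene","top"):
    f=grab_frame(c); im=f["img"][:,:,::-1]
    im=im[170:400,20:340] if c=="scene" else im[180:410,260:580]
    cv2.imwrite(f"pics/b_{c}.png",cv2.resize(im,None,fx=2.5,fy=2.5,interpolation=cv2.INTER_CUBIC))
E
```

```text
t: 4.1
eef_pos: [0.447, -0.0749, 0.2312]
eef_rot: [3.141, -0.0, -1.328]
force: [-1.4, -1.4, -0.2]
gripper_width: -0.0
world [ 0.44683594 -0.0749184   0.165     ] shift [-0.      0.0001  0.0662] turn 0.020321726392726447
4.1 [ 0.447  -0.0749  0.2312] [-1.41 -1.44 -0.19] [-0.17 -0.01 -0.18  1.4  -0.    2.73]
```

View pics/b_scene.png

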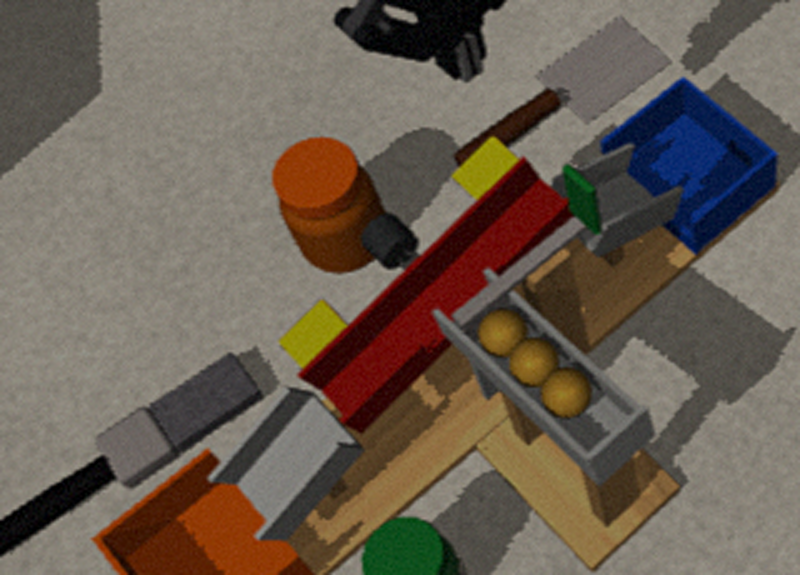

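View pics/b_top.png

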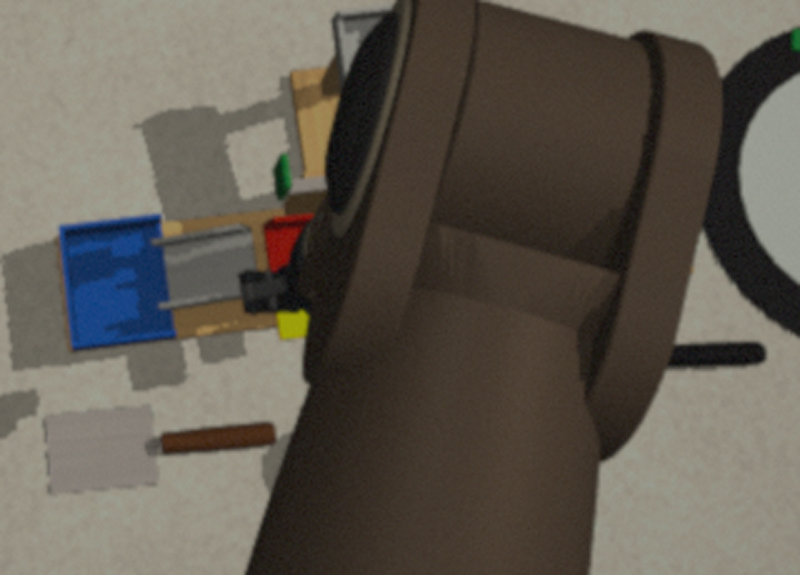

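The scene picture shows the gate low on the orange side and the left tab up, at crop (487,165). The fingertip is at (465,72) and will come straight down onto it. Pressing now.

```bash
python3 -m crank '[[[0,0,0.04,0,255],[0,0,0.08,0,255],[0,0,0.1,0,255],[0,0,0.112,0,255],[0,0,0.12,0,255],[0,0,0.126,0,255],[0,0,0.132,0,255],[0,0,0.138,0,255],[0,0,0.143,0,255],[0,0,0.147,0,255],[0,0,0.147,0,255]]]'; python3 go.py
python3 - <<'E'
from bench import *
import cv2
for c in("scene",):
    f=grab_frame(c); im=f["img"][:,:,::-1]
    im=im[170:400,20:340] if c=="scene" else im[180:410,260:580]
    cv2.imwrite(f"pics/c_{c}.png",cv2.resize(im,None,fx=2.5,fy=2.5,interpolation=cv2.INTER_CUBIC))
E
```

```text
t: 5.58
eef_pos: [0.4466, -0.076, 0.0859]
eef_rot: [-3.141, -0.001, -1.33]
force: [-5.1, 0.6, 12.8]
gripper_width: -0.0002
5.575 [ 0.4466 -0.076   0.0859] [-5.11  0.57 12.84] [-0.17  0.03 -0.46  1.07 -0.    2.73]
```

View pics/c_scene.png

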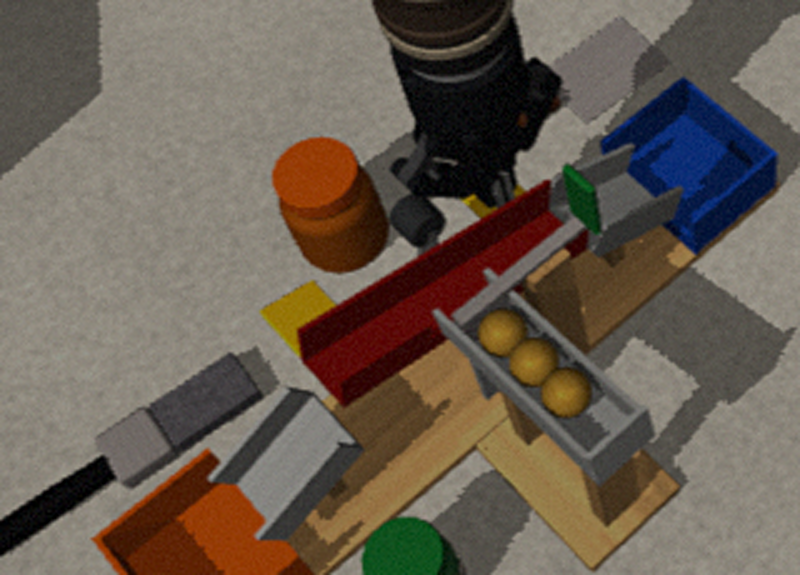

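The gate has rocked fully over, with its left end low and the right tab now raised at (300,315). A 12.8 N reaction shows it is on its stop. Next I go up and across to the handle.

```bash
python3 -m crank '[[[0,0,-0.03,0,255],[0,0,-0.08,0,255],[0,0,-0.13,0,255],[0,0,-0.17,0,255],[0,0,-0.17,0,255]]]'; python3 go.py .045 .05 .168
python3 fit.py d | sed -n '16,32p'
python3 - <<'E'
from bench import *
import cv2
for c in("scene",):
    f=grab_frame(c); im=f["img"][:,:,::-1]
    im=im[170:400,20:340]
    cv2.imwrite(f"pics/d_{c}.png",cv2.resize(im,None,fx=2.5,fy=2.5,interpolation=cv2.INTER_CUBIC))
E
```

```text
t: 6.25
eef_pos: [0.448, -0.0761, 0.259]
eef_rot: [-3.135, -0.003, -1.33]
force: [-0.9, -0.3, -0.2]
gripper_width: 0.0001
world [ 0.54363378 -0.08578933  0.168     ] shift [ 0.032  -0.09    0.0917] turn 0.018303440577491337
6.25 [ 0.448  -0.0761  0.259 ] [-0.9  -0.25 -0.19] [-0.17 -0.01 -0.13  1.45 -0.    2.73]
left_tab [ 0.4488 -0.075   0.119 ]
right_tab [ 0.4816 -0.2237  0.0849]
stop_handle [ 0.5348 -0.0475  0.185 ]
-0.22 [ 0.5100417  -0.13945236  0.22634348] 8.336179699657608
scene feed_end [-1.2 -1.9]
scene left_tray [-0.5  1.6]
scene right_tray [-0.1  1.3]
scene gate_pivot [ 1.2 -0.7]
scene left_tab [ 0.6 -0. ]
scene right_tab [-0.4 -0.8]
scene stop_handle [ 1.5 -0.5]
top left_tray [ 0.2 -0.3]
top left_tab [ 1.6 -0.6]
top stop_handle [0.1 0.4]
feed_end [ 0.5334 -0.1341  0.122 ]
left_tray [0.4625 0.0671 0.016 ]
right_tray [ 0.5576 -0.346   0.016 ]
```

View pics/d_scene.png

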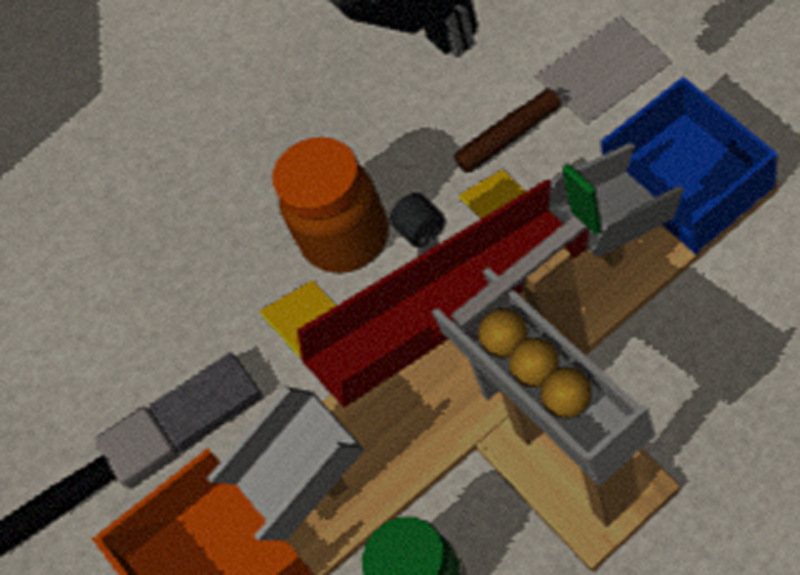

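The gate stays over, and the new fit is tight (residuals under 2 px). I use that pose from here.

```bash
sed -i 's/^p=.*/p=[.5100,-.1395,.2263]/' go.py; python3 go.py .047 .048 .17; python3 go.py .047 .13 .17
```

```text
world [ 0.54503173 -0.08217829  0.17      ] shift [ 0.0296 -0.0942  0.086 ] turn 0.01478318371720877
7.5 [ 0.4464 -0.0758  0.2559] [ 0.63  0.78 -0.02] [-0.17 -0.01 -0.13  1.45 -0.    2.73]
world [ 0.52663311 -0.00226903  0.17      ] shift [-0.0524 -0.0954  0.0859] turn 0.01478318371720877
7.5 [ 0.4464 -0.0758  0.2559] [ 0.63  0.78 -0.02] [-0.17 -0.01 -0.13  1.45 -0.    2.73]
```

```bash
python3 -m crank '[[[0.01,-0.04,0,0,255],[0.025,-0.08,0,0,255],[0.03,-0.094,0,0,255],[0.03,-0.094,0,0,255],[0.03,-0.094,0.03,0,255],[0.03,-0.094,0.06,0,255],[0.03,-0.094,0.08,0,255],[0.03,-0.094,0.086,0,255],[0.03,-0.094,0.086,0,255]]]'; python3 go.py .047 .13 .17
python3 - <<'E'
from bench import *
import cv2
for c in("scene",):
    f=grab_frame(c); im=f["img"][:,:,::-1]
    im=im[170:400,20:340]
    cv2.imwrite(f"pics/e_{c}.png",cv2.resize(im,None,fx=2.5,fy=2.5,interpolation=cv2.INTER_CUBIC))
E
```

```text
t: 8.62
eef_pos: [0.5443, -0.0826, 0.1706]
eef_rot: [-3.141, -0.001, -1.33]
force: [-0.2, 0.3, 0.4]
gripper_width: -0.0004
world [ 0.52663311 -0.00226903  0.17      ] shift [-0.0822 -0.002   0.0005] turn 0.014670823783345721
8.625 [ 0.5443 -0.0826  0.1706] [-0.17  0.27  0.38] [-0.15  0.18 -0.11  1.28 -0.    2.75]
```

View pics/e_scene.png

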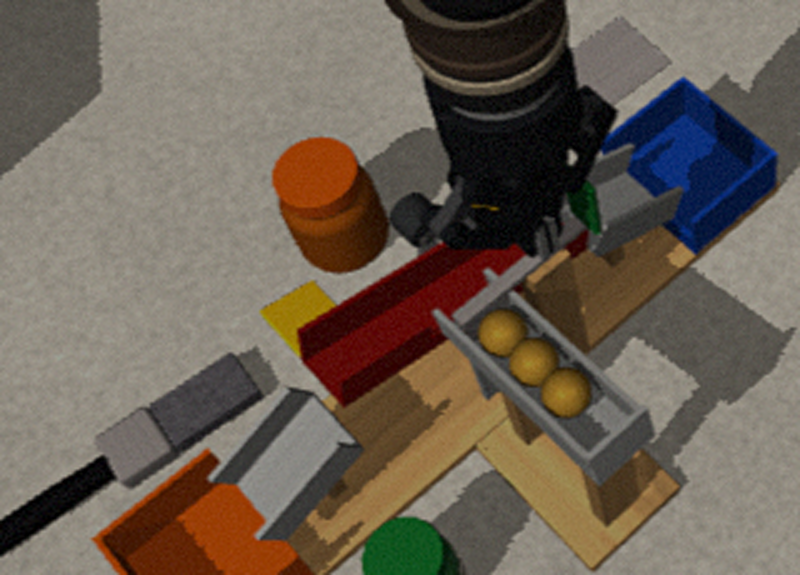

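The fingertip (545,245) stands over the bar between the chute and the green handle. I push to +y.

```bash
python3 -m crank '[[[-0.01,0,0,0,255],[-0.02,0,0,0,255],[-0.03,0,0,0,255],[-0.04,-0.001,0,0,255],[-0.048,-0.001,0,0,255],[-0.054,-0.001,0,0,255],[-0.06,-0.001,0,0,255],[-0.06,-0.001,0,0,255]]]'; python3 go.py .047 .13 .17
python3 - <<'E'
from bench import *
import cv2
for c in("scene",):
    f=grab_frame(c); im=f["img"][:,:,::-1]
    im=im[170:400,20:340]
    cv2.imwrite(f"pics/f_{c}.png",cv2.resize(im,None,fx=2.5,fy=2.5,interpolation=cv2.INTER_CUBIC))
E
```

```text
t: 9.68
eef_pos: [0.5312, -0.0236, 0.1708]
eef_rot: [-3.14, -0.001, -1.329]
force: [0.2, -0.2, 0.5]
gripper_width: -0.0001
world [ 0.52663311 -0.00226903  0.17      ] shift [-0.0218 -0.0007  0.0008] turn 0.015387194559198347
9.675 [ 0.5312 -0.0236  0.1708] [ 0.17 -0.24  0.5 ] [-0.04  0.14 -0.15  1.27 -0.    2.86]
```

View pics/f_scene.png

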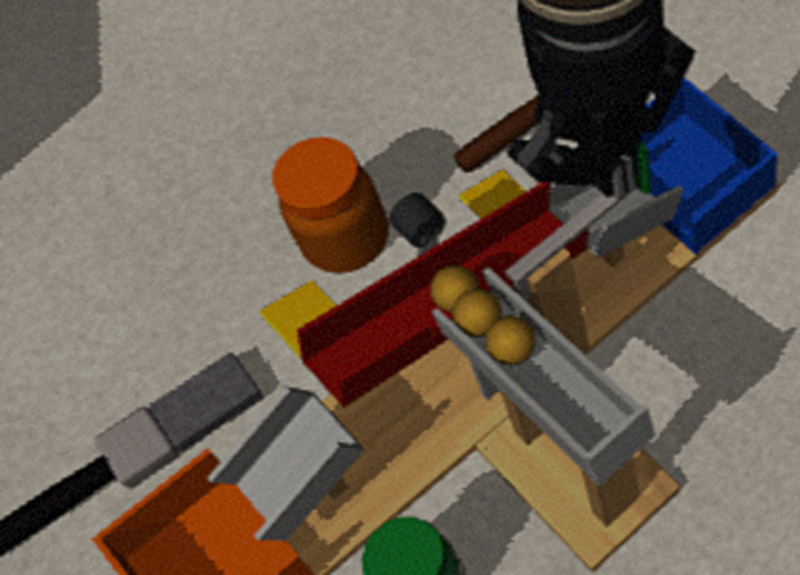

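The balls are starting to run. I keep pushing to the end stop.

```bash
python3 -m crank '[[[-0.005,0,0,0,255],[-0.01,0,0,0,255],[-0.013,0,0,0,255],[-0.013,0,0,0,255]]]'; python3 go.py .047 .13 .17
python3 - <<'E'
from bench import *
import cv2
for c in("scene",):
    f=grab_frame(c); im=f["img"][:,:,::-1]
    im=im[170:400,20:340]
    cv2.imwrite(f"pics/g_{c}.png",cv2.resize(im,None,fx=2.5,fy=2.5,interpolation=cv2.INTER_CUBIC))
E
```

```text
t: 10.22
eef_pos: [0.5301, -0.02, 0.1708]
eef_rot: [3.142, -0.021, -1.335]
force: [8.9, -36.3, -4.7]
gripper_width: -0.0001
world [ 0.52663311 -0.00226903  0.17      ] shift [-0.0181 -0.0008  0.0004] turn 0.009168809727058358
10.225 [ 0.5301 -0.02    0.1708] [  8.91 -36.26  -4.73] [-0.03  0.14 -0.16  1.27 -0.02  2.88]
```

View pics/g_scene.png

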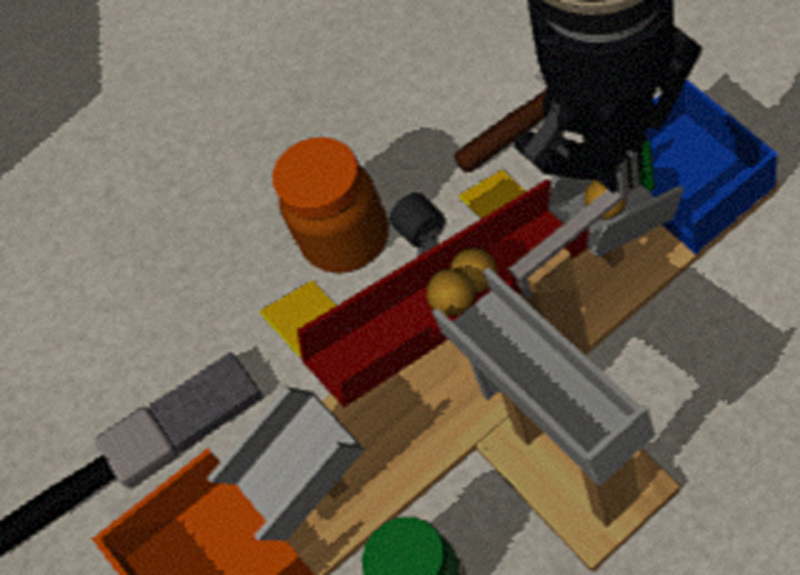

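A 36 N force shows the stop is at its end, and the balls are running left. I back off towards -y, then go up and away.

```bash
python3 -m crank '[[[0.01,0,0,0,255],[0.02,0,0,0,255],[0.02,0,0,0,255],[0.02,0,-0.04,0,255],[0.02,0,-0.08,0,255],[0.02,0.03,-0.1,0,255],[0.02,0.08,-0.1,0,255],[0.02,0.13,-0.1,0,255],[0.02,0.18,-0.1,0,255],[0.02,0.21,-0.1,0,255],[0.02,0.21,-0.1,0,255],[0.02,0.21,-0.1,0,255]]]'; python3 go.py
python3 - <<'E'
from bench import *
from h import *
import cv2
p=[.5100,-.1395,.2263]
for c in("scene","top"):
    f=grab_frame(c); im=f["img"][:,:,::-1]
    im=im[170:400,20:340] if c=="scene" else im[180:410,260:580]
    cv2.imwrite(f"pics/h_{c}.png",cv2.resize(im,None,fx=2.5,fy=2.5,interpolation=cv2.INTER_CUBIC))
    for y in(.084,.122,.129): print(c,y,proj(f,T(p,[.045,y,.185])))
    for n in("stop_handle","left_tab","ball1","amber_jar_mid","green_jar_mid","scraper","brush"): print(n,[(x["point"][::-1],round(x["score"],2)) for x in nets.place_of(c,n)[:3]])
E
```

```text
t: 11.78
eef_pos: [0.3307, -0.0861, 0.2713]
eef_rot: [-3.14, -0.021, -1.335]
force: [1.1, 0.7, 0.1]
gripper_width: -0.0002
11.775 [ 0.3307 -0.0861  0.2713] [1.1  0.65 0.07] [-0.24 -0.22 -0.28  1.5  -0.02  2.67]
scene 0.084 [251.79309204 247.41017175]
scene 0.122 [270.25663313 232.71260549]
scene 0.129 [273.59021207 230.05897057]
stop_handle [([274.2, 228.3], 0.81)]
left_tab [([215.3, 249.2], 0.62)]
ball1 [([290.9, 220.8], 0.74), ([304.0, 229.4], 0.66), ([293.4, 240.5], 0.58)]
amber_jar_mid [([152.6, 251.1], 0.67)]
green_jar_mid [([183.6, 398.3], 0.88)]
scraper [([242.6, 210.1], 0.58)]
brush [([70.5, 360.0], 0.79), ([301.0, 228.4], 0.46)]
top 0.084 [371.73919987 250.06222369]
top 0.122 [350.93625324 252.55205734]
top 0.129 [347.09884134 253.01134407]
stop_handle [([349.6, 256.0], 0.86), ([300.8, 305.7], 0.6)]
left_tab [([378.8, 304.9], 0.56)]
ball1 [([308.4, 288.9], 0.58), ([295.8, 294.8], 0.56), ([299.4, 307.5], 0.43)]
amber_jar_mid []
green_jar_mid [([458.5, 225.1], 0.96)]
scraper [([323.4, 358.1], 0.67)]
brush [([513.8, 324.8], 0.87)]
```

View pics/h_scene.png

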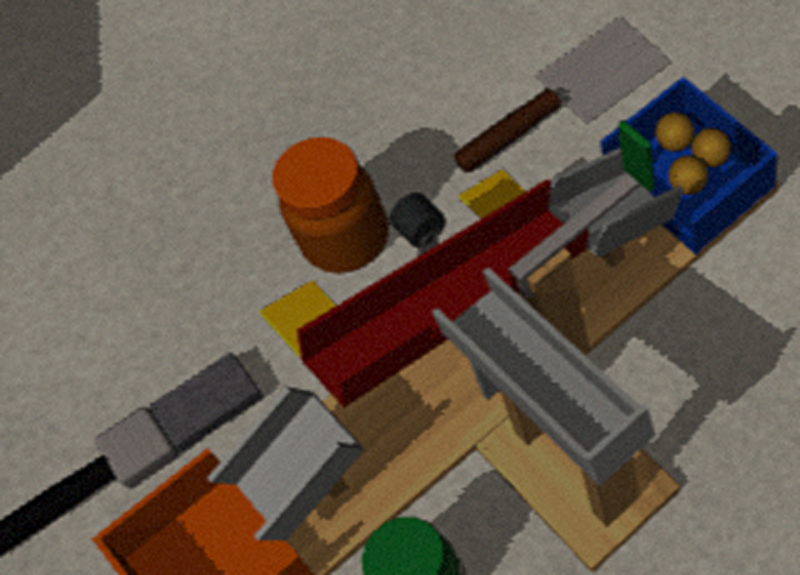

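View pics/h_top.png

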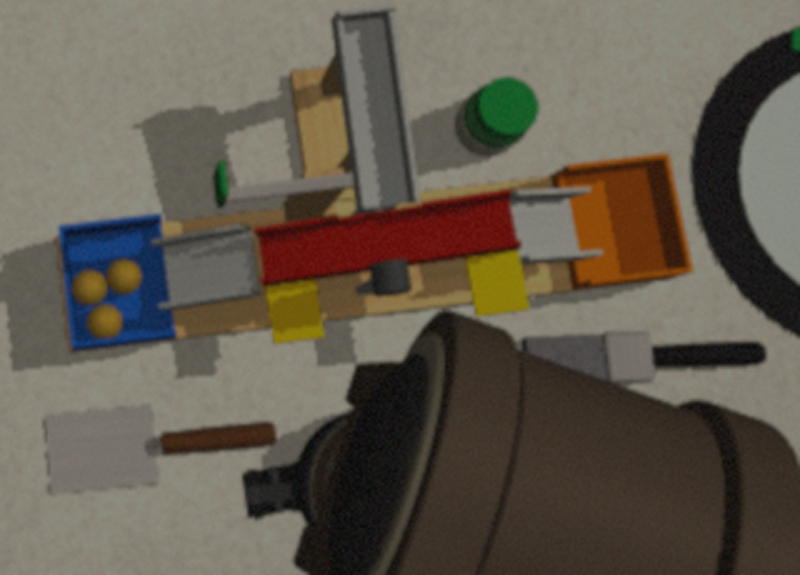

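All three balls are in the blue tray. The handle is at the fully open position, and the gate has its left end low. I let the balls settle and check that they are still.

```bash
python3 -m crank '[[[0,0,0,0,255],[0,0,0,0,255],[0,0,0,0,255],[0,0,0,0,255],[0,0,0,0,255],[0,0,0,0,255],[0,0,0,0,255],[0,0,0,0,255]]]'
python3 - <<'E'
from bench import *
from h import *
import cv2
im=[]
for k in range(2):
    f=grab_frame("scene"); im.append(f["img"][170:300,220:345].astype(int))
    if k==0:
        for _ in range(10): grab_frame("top")
print(np.abs(im[0]-im[1]).max(), np.abs(im[0]-im[1]).mean(), bot.sense()["t"])
a=cv2.imread("pics/h_scene.png"); a=cv2.resize(a,(320,230),interpolation=cv2.INTER_AREA)[:130,200:325,::-1]
print(np.abs(a[:,:im[0].shape[1]][:, :a.shape[1]].astype(int)-im[1][:,:a.shape[1]]).mean())
cv2.imwrite("pics/i.png",cv2.resize(im[1].astype(np.uint8)[:,:,::-1],None,fx=4,fy=4))
order.job_done()
E
```

```text
t: 13.58
eef_pos: [0.3301, -0.0864, 0.2712]
eef_rot: [-3.141, -0.021, -1.336]
force: [-0.2, -0.8, -0.2]
gripper_width: -0.0002
25 3.538502564102564 14.175
3.182200854700855
the job is handed in; nothing more can be done
```

View pics/i.png

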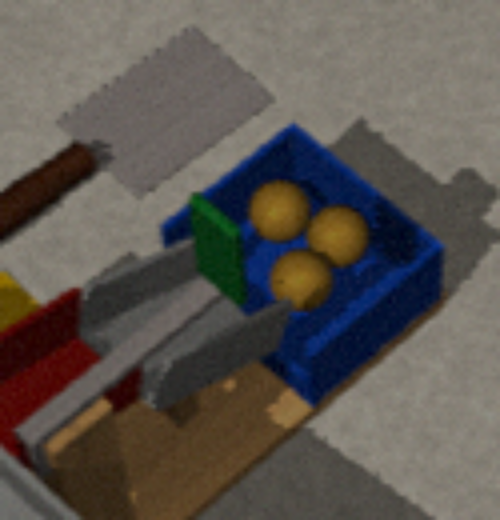

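The job is done and was handed in at about 14 s of the 42 s allowed; the hand-in gave no verdict.

- **Gate:** I pressed the raised left tab down with the shut fingertips until the gate rocked fully over. It met its stop at about 13 N and stayed there after I lifted off.
- **Feed stop:** I pushed the green handle away from the chute to its end stop, peaking at about 36 N. In the last pictures it stood about 40–45 mm open; the exact opening was not measured.
- **Balls:** All three ran down the left chute into the blue tray. Two pictures 0.55 s apart differed only by noise, so they were at rest.
- **Arm and bystanders:** The arm ended clear, with about 1 N or less on the wrist, and grasped nothing. The jars, scraper and brush look unmoved. The last top picture did not show the amber jar because the arm was in the way, but the scene picture shows it in place.

One early check disagreed. The first feeder fit was off by up to about 4 px (some 6 mm) on several points. I refitted after the gate move (residuals about 2 px or less) and used that pose for the handle.

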